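# Close a wax-injection mould on its guide pins and clamp it

## Task

Close the wax mould in the clamping fixture: throw the toggle clamp open, lower the long cover half over the two guide pins the way round that they fit and let it ride on the spring buttons, then throw the clamp handle fully over again so that its foot presses the cover flush onto the lower half. Set the cover down gently without ramming it onto the fixture, and leave the short cover half, the tin, the tape and the loupe where they lie.

Things in the scene. Friction and masses are not known exactly. Their poses are not given: they have to be found in the camera images.
- mould_base: Fixed fixture: dark steel bed plate 215 x 96 x 10 mm with an aluminium lower mould half 110 x 58 mm, parting face 34 mm above the table. Origin on the table under the centre of the lower half; x along the long side towards the toggle clamp, z up. The bed spans x = -75 to 140 mm. The clamp's bracket stands at x = 70 to 130 mm, |y| < 16 mm, 86 mm high.
- seat (a point): Centre of the parting face of the lower half. Four brass spring buttons (8 mm round, at mould_base x = +-22, y = +-19 mm) stick 4 mm out of this face; together they take 5.3 N to begin to sink and 7 N to sink flush, so they carry the loose cover 4 mm above the face until the clamp presses it down. The opened clamp's arm stands up to 165 mm above the table at mould_base x = 75 to 130 mm.
- pin_big (a point): Foot, at the level of the parting face, of the thicker steel guide pin: 12 mm across, 18 mm high, the last 7 mm tapering to about 5 mm. It stands 40 mm from the centre of the lower half, on the side away from the clamp.
- pin_small (a point): Foot, at the level of the parting face, of the thinner guide pin: 9 mm across, 18 mm high, the last 7 mm tapering to about 4 mm. It stands 40 mm from the centre, on the clamp's side.
- cover: The mould's loose cover half: aluminium plate 110 x 58 x 20 mm, 0.23 to 0.46 kg. Origin at the centre of its underside, x along the 110 mm, z up. Its two holes fit one way round only, x along that of mould_base. A pressure pad 26 mm round, 3 mm high on its top. Tin or tape lies about 15 mm off its +y side by the small hole: grip across the 58 mm nearer the large hole.
- hole_big (a point): Centre of the large hole at the underside of the cover, 13.5 mm across, at cover x = -40 mm, for the thicker pin. A small brass bush shows in the end face beside it.
- hole_small (a point): Centre of the small hole at the underside of the cover, 10.5 mm across, at cover x = +40 mm, for the thinner pin.
- clamp_handle (a joint): Toggle clamp handle angle, rad. 0: handle upright, clamp shut, its arm over the middle of the lower half and pressing on a seated cover. 1.1: open stop, handle leaning away from the lower half (to mould_base +x), arm swung up clear. Starts below 0.25. Friction (0.12 N m) holds it where it is left, but over a cover it springs back a little if left short; its stop at 0 lies just past dead centre.
- handle_tip (a point): Top end of the handle, 75 mm from its pivot, which lies along mould_base y at x = 111 mm, z = 75 mm; so 150 mm above the table when shut, 109 mm when open (then at x = 178 mm). The grip, a black round bar 15 mm thick, is the upper 45 mm. The closed fingers can push it from either side with 2 to 8 N.
- short_cover: Cover half of another mould, not to be used: the same aluminium but 84 x 50 x 20 mm, with two equal holes set diagonally. Origin at the centre of its underside. Loose, stays where it lies.
- tin: Round metal tin with lid, 49 mm across, 22 mm high; origin at the centre of its underside. Loose bystander; it and the tape change places.
- tape: Roll of masking tape lying flat, 48 mm across, 19 mm high; origin at the centre of its underside. Loose bystander.
- loupe: Black eye loupe, 39 mm across, 30 mm high; origin at the centre of its underside; loose bystander behind the fixture.

How it is judged:
On the way, in this order (a step that is already met when the one before it is completed fails the run):
1. the toggle clamp is open (handle past 0.75 rad) (value of joint clamp_handle above 0.75 rad), for 0.2 s.
2. the cover is on both pins, down on the spring buttons (within 7 mm of the face, holes within 3 mm of their pins) and let go, the clamp still open (past 0.5 rad) (horizontal distance between hole_big and pin_big below 0.003 m and horizontal distance between hole_small and pin_small below 0.003 m and z of cover in the frame of seat between -0.002 and 0.007 m and contact force between cover and the fingers below 0.5 N and value of joint clamp_handle above 0.5 rad), for 0.2 s.
At the end, for the whole second after the job is handed in: The clamp handle is back at its shut stop (below 0.06 rad), the cover sits on both guide pins (each hole within 3 mm of its pin) flush on the lower half (less than 1.5 mm above the face, level to 0.025 rad) and at rest (value of joint clamp_handle below 0.06 rad and horizontal distance between hole_big and pin_big below 0.003 m and horizontal distance between hole_small and pin_small below 0.003 m and z of cover in the frame of seat below 0.0015 m and angle between the z axis of cover and the z axis of mould_base, either way round below 0.025 rad and angle between cover's own z axis and vertical below 0.1 rad and linear speed of cover below 0.02 m/s); the robot touches nothing.
It fails at once if the tin, tape roll, loupe or short cover half is pushed away by more than 25 mm (distance of any of tin, tape, loupe, short_cover from where it was at the start of the episode above 0.025 m).
It fails at once if the cover is rammed or dropped onto the fixture (more than 60 N between them) (contact force between cover and mould_base above 60 N).
It also fails if it takes over 70 s, if anything falls off the work surface, if the arm or the gripper's body presses on something with over 40 N, if the wrist force passes 120 N, or if a joint passes its speed limit or range.

## Robot

A 6-joint arm with a two-finger parallel gripper is mounted at the origin on a cart in front of the work surface, level with it; the furniture and walls round the work are solid. World frame = base frame: x ahead of the robot, y to its left, z up, the work surface at z = 0. Lengths are in m, angles in rad, forces in N, time in s.
With the tool pointing down it reaches from about 0.375 to 0.925 m from the base axis. Payload 5.7 kg.
Tool frame: the origin (TCP) lies on the centre line of the jaws, within the pads' length; the fingertips stand 14 mm ahead of it and the grasp point (between the pads) lies 5 mm behind it (env.tcp_to_tips is the distance from the TCP to the fingertips, in m); z points along the fingers, y is the line along which they close (so a half turn about z gives the same grasp; the last joint's range is limited). The gripper opens to 85 mm and grips with 20 to 120 N. Pads are 22 mm wide; open, the fingers measure 114 mm over their backs; the gripper's body (76 mm by 85 mm) begins 54 mm behind the grasp point. The pads swing forward as they close: fully open they stand 13 mm farther back than shut.
Start: joints at [1.204, 0.359, 1.51, -0, 1.272, -0.115], TCP at [0.149, 0.581, 0.245] pointing down, gripper open.
Joint ranges: [-2.97, 2.97], [-1.01, 2.36], [0.21, 2.38], [-0.96, 4.11], [0.2, 2.71], [-2.98, 2.98]. Speed limits (rad/s): [2.39, 2.39, 3.14, 3.14, 3.14, 3.14].

## Interface

Orientations are given as a unit quaternion [x, y, z, w].
In Python, from workcell import env gives the robot as it stands. The module is installed in compiled form; this text tells all that it offers.
- The arm moves only by the tool apply_moves, never from a script. Its argument "series" is a list that holds one entry, the list of rows, each a list of 4 numbers: the shift along the tool's x, y, z in m, then the turn about the tool's z in rad. A call has 1 to 8 rows; each row is the pose to reach, as a shift and turn from the pose commanded when the call began, along the tool's axes at that moment; what a row does not reach only later rows make up. A row lasts 1/8 s, in which the tool goes at most 62.5 mm and 10.7 degrees, less where a joint would pass 70% of its speed; a pose out of reach is approached as far as the arm can. A call with a gripper value outside its range is refused whole. "jaw" is the finger opening in m, from 0 to 0.0854, set as the call begins (left out, the last holds). The fingers move at their own pace and stop on an object; "squeeze" is the grip in N (left out, the last holds). Time passes only in rows, so rows that repeat a pose let the fingers close. It gives the time, the measured TCP pose, the force, the opening and the grip force at its end, in the units of the state.
- env.state(): the state, without advancing time (a new reading comes with each control period).
- env.get_image(name): name is "scene" or "side" or "wrist"; returns the picture (420x560x3 uint8, red, green, blue); there is no depth.
- env.camera_info(name): a dict with "fovy" (degrees; the focal length in pixels is half the picture's height over the tangent of half this angle, whatever the lens; pixels are square), "cx", "cy" (the principal point, pixels), "rvec" (rotation vector, rad) and "tvec" (3), from world to camera coordinates, as OpenCV has them. Camera axes: x right, y down, z forward; pixel columns grow to the right and rows downward; lengths in m; the calibration is good to about 2 mm. A picture is of the moment at which its call begins: read the wrist's pose just before it. camera_info takes no time and is no camera call; for the wrist camera it gives the pose at the moment of the call.
- env.finish_job(): hands the job in; it is judged then, once.
The state is a dict: "time": time; "joints": joint angles; "joint_velocities": joint speeds; "joint_torque": joint torques, N m; "tcp_pos": TCP position; "eef_rot": TCP orientation; "force": force on the tool from outside, world axes, zero at the start; "ft_torque": the same for the moment, N m; "opening": opening from 0.0 (shut) to 1.0 (fully open); "grasp_force": force on a finger pad.
Only numpy, scipy, OpenCV 4.12 (cv2) and the standard library are available. Lean on these libraries where they do the work, as an engineer would, in place of code of your own. Each camera call takes 0.05 s, during which the arm holds its last target. There are 200 camera calls.

## Working session

There is one attempt and no reset: what is moved stays moved. The work goes in short steps, Python scripts to look and compute and a tool call to move; the robot and the scene stay as the last step left them, time stands still between calls to the robot, and variables do not carry over. Pictures are saved under pics/ and viewed, at most 10 in all, crops included, and the job is handed in when it is done.

Besides the shell and the picture viewer there is one more tool, called after ">>>" by a JSON object that holds its "op" and its "data", one argument or row to a line. apply_moves: Moves the arm, as the interface text tells. Its arguments: {"type":"object","properties":{"series":{"type":"array","items":{"type":"array","items":{"type":"array","items":{"type":"number"}}}},"jaw":{"type":"number"},"squeeze":{"type":"number"}},"required":["series"]}

```bash
mkdir -p pics; cat > h.py <<'E'
import numpy as np, cv2
from workcell import env
def K(ci):
    f=210/np.tan(np.radians(ci["fovy"])/2); return np.array([[f,0,ci["cx"]],[0,f,ci["cy"]],[0,0,1]])
def snap(n,fn):
    ci=env.camera_info(n); im=env.get_image(n); cv2.imwrite(f"pics/{fn}.png",im[:,:,::-1])
    np.savez(f"pics/{fn}.npz",K=K(ci),r=np.array(ci["rvec"],float),t=np.array(ci["tvec"],float)); return im
def cam(fn):
    d=np.load(f"pics/{fn}.npz"); R=cv2.Rodrigues(d["r"])[0]; return d["K"],R,d["t"].ravel()
def ray(fn,uv):
    k,R,t=cam(fn); d=R.T@np.linalg.inv(k)@np.array([uv[0],uv[1],1.]); return -R.T@t,d/np.linalg.norm(d)
def onz(fn,uv,z):
    c,d=ray(fn,uv); return c+d*(z-c[2])/d[2]
def tri(*obs):
    A=np.zeros((3,3));b=np.zeros(3)
    for fn,uv in obs:
        c,d=ray(fn,uv);P=np.eye(3)-np.outer(d,d);A+=P;b+=P@c
    x=np.linalg.solve(A,b); return x,[np.linalg.norm((np.eye(3)-np.outer(d,d))@(x-c)) for c,d in (ray(f,u) for f,u in obs)]
def proj(fn,p):
    k,R,t=cam(fn); q=k@(R@np.asarray(p,float)+t); return q[:2]/q[2]
E
python3 - <<'E'
from h import *
a=snap("scene","s0");b=snap("side","d0");c=snap("wrist","w0")
for n in "s0","d0","w0": print(n,cam(n)[0][0,0],ray(n,(280,210)))
s=env.state();print(s)
E
```

```text
s0 472.4483353103146 (array([ 0.22172038, -0.5903824 ,  0.51259717]), array([ 0.408071  ,  0.78974972, -0.4580103 ]))
d0 407.1944614154007 (array([0.49213708, 0.91231844, 0.46239913]), array([ 0.09009243, -0.91837158, -0.38532712]))
w0 357.6497638138519 (array([0.07030633, 0.6010768 , 0.372515  ]), array([ 0.30304737, -0.07839085, -0.94974584]))
{'time': 0.15, 'joints': array([ 1.20391481e+00,  3.59338452e-01,  1.51118700e+00, -1.55856928e-05,
        1.27250812e+00, -1.15074809e-01]), 'joint_velocities': array([-0.00075701, -0.00110841, -0.00362463, -0.00077104, -0.00025291,
        0.00055473]), 'joint_torque': array([ 6.43218737e-04, -5.28033936e+01, -2.78928995e+01, -3.63154631e-04,
        8.31845391e-03, -2.59349321e-05]), 'tcp_pos': array([0.14930691, 0.58060119, 0.24464613]), 'eef_rot': array([ 1.25568676e-01,  9.92084668e-01, -7.01417974e-04, -1.64707400e-04]), 'force': array([ 0.35405097, -0.42256671, -0.05969977]), 'ft_torque': array([ 0.03427681, -0.00331044,  0.04422434]), 'grasp_force': 0.0, 'opening': 0.996878832417619}
```

View pics/s0.png

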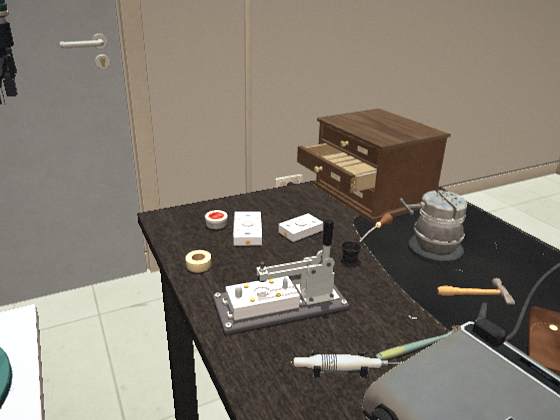

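View pics/d0.png

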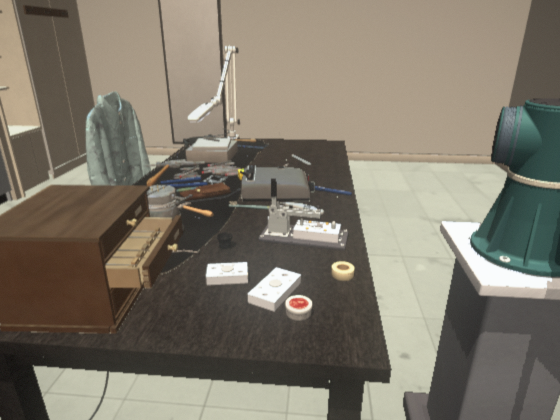

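View pics/w0.png

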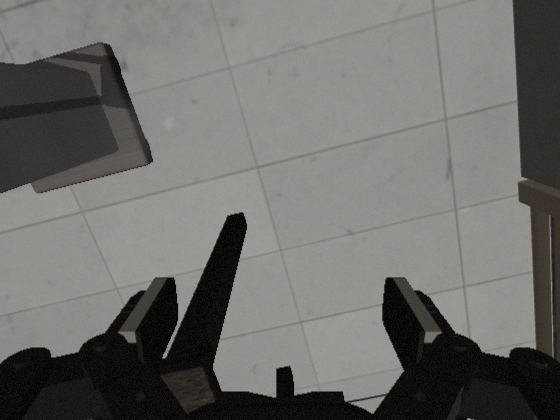

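The scene view shows the fixture around px (280,300), with its clamp on the right and the handle tip at (327,225). The long cover is at (248,228) with the tin at (216,219), the short cover at (301,227), the tape at (198,261) and the loupe at (350,252). The side view shows the same things from behind: cover (275,288), fixture (305,232). The wrist only sees the floor.

```bash
python3 - <<'E'
from h import *
np.set_printoptions(precision=4,suppress=True)
print("cover s",onz("s0",(248,222),.02),"d",onz("d0",(276,284),.02))
for n,uv,z in [("tin s",(216,217),.022),("tape s",(198,257),.019),("loupe",(350,245),.03)]: print(n,onz("s0",uv,z))
print("tin d",onz("d0",(299,303),.022),"tape d",onz("d0",(343,267),.019))
print("handle tip",tri(("s0",(327,223)),("d0",(274,182))))
print("bed corners s",[onz("s0",p,.01) for p in [(219,324),(348,300),(214,298),(325,277)]])
a=cv2.imread("pics/s0.png")[175:345,170:380];b=cv2.imread("pics/d0.png")[180:320,190:380]
A=cv2.resize(a,(800,600)[:0] or None,fx=2.2,fy=2.2,interpolation=2) ;B=cv2.resize(b,None,fx=2.2*170/140*.75,fy=2.2*170/140*.75,interpolation=2)
A=cv2.resize(a,(460,372),interpolation=2);B=cv2.resize(b,(340,250),interpolation=2)
C=np.zeros((372,800,3),np.uint8);C[:,:460]=A;C[:250,460:]=B
cv2.imwrite("pics/c1.png",C)
E
```

```text
cover s [0.572  0.2366 0.02  ] d [0.5664 0.2346 0.02  ]
tin s [0.5157 0.2828 0.022 ]
tape s [0.4324 0.1504 0.019 ]
loupe [0.71   0.0522 0.03  ]
tin d [0.5178 0.2956 0.022 ] tape d [0.4324 0.1541 0.019 ]
handle tip (array([ 0.5995, -0.0257,  0.1427]), [np.float64(0.0007409015737677039), np.float64(0.0007409015737675194)])
bed corners s [array([ 0.4072, -0.0334,  0.01  ]), array([ 0.6256, -0.0688,  0.01  ]), array([0.4219, 0.0315, 0.01  ]), array([0.6251, 0.0047, 0.01  ])]
```

View pics/c1.png

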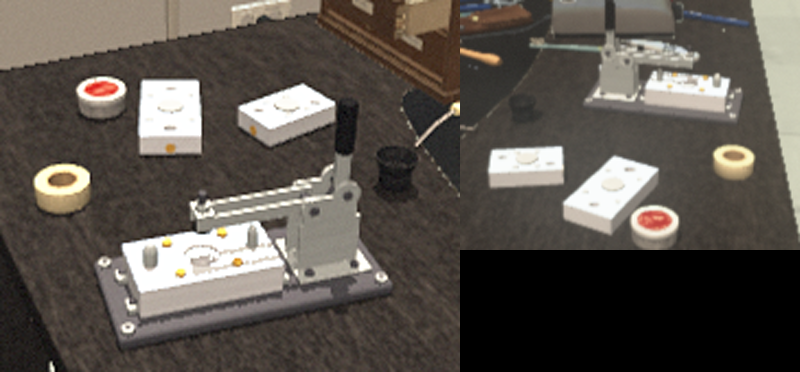

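The crop shows the brass bush on the cover's end facing the scene camera, so the big hole is at the -y world end. The tin is about 15 mm off its -x world side, and the clamp is on the fixture's +x side. Next I'll use wrist views for precise measurements.

>>> {"op": "apply_moves", "data": {
  "series": [
    [[-0.05, -0.03, 0, 0], [-0.1, -0.06, 0, 0], [-0.155, -0.09, 0, 0], [-0.21, -0.12, 0, 0], [-0.27, -0.155, 0, 0], [-0.33, -0.19, 0, 0], [-0.39, -0.22, 0, 0], [-0.42, -0.24, 0, 0]]
  ]
}}

```text
time: 1.15
tcp_pos: [0.498, 0.2422, 0.2452]
eef_rot: [0.126, 0.992, 0.0, 0.0]
force: [1.4, 0.8, 0.3]
opening: 1.001
grasp_force: 0.0
```

```bash
python3 - <<'E'
from h import *
snap("wrist","w1"); print(env.state()["tcp_pos"],env.state()["eef_rot"],env.state()["time"],ray("w1",(280,210)))
E
```

```text
[0.50292913 0.23781193 0.24530458] [ 0.12689937  0.99191134 -0.00149576  0.00249037] 1.2 (array([0.41896649, 0.26263   , 0.37315849]), array([ 0.30381577, -0.07708607, -0.94960714]))
```

View pics/w1.png

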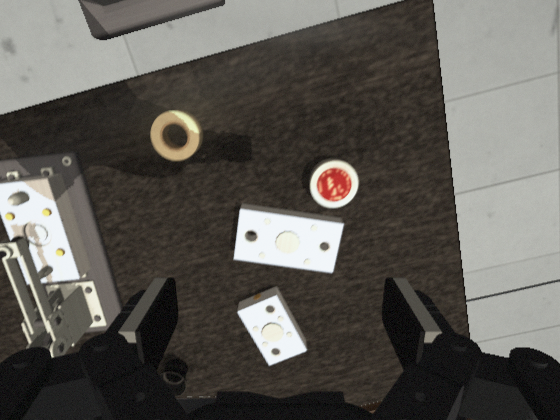

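The wrist view shows the long cover at (289,240) with its big hole at (251,236) and small hole at (325,246). The tin is at (334,184), the tape at (176,135), and the fixture is on the left with its pins near (18,198) and (45,270). I'll move toward the fixture for a second view.

>>> {"op": "apply_moves", "data": {
  "series": [
    [[-0.01, -0.05, 0, 0], [-0.02, -0.1, 0, 0], [-0.03, -0.15, 0, 0], [-0.03, -0.2, 0, 0], [-0.03, -0.23, 0, 0], [-0.03, -0.23, 0, 0]]
  ],
  "jaw": 0
}}

```text
time: 1.95
tcp_pos: [0.4675, 0.0124, 0.2452]
eef_rot: [0.127, 0.992, -0.0, -0.0]
force: [-0.2, 0.2, -0.6]
opening: 0.002
grasp_force: 0.0
```

```bash
python3 - <<'E'
from h import *
snap("wrist","w2"); print(env.state()["tcp_pos"],env.state()["time"])
E
```

```text
[0.46796122 0.01350767 0.24526906] 2.0
```

View pics/w2.png

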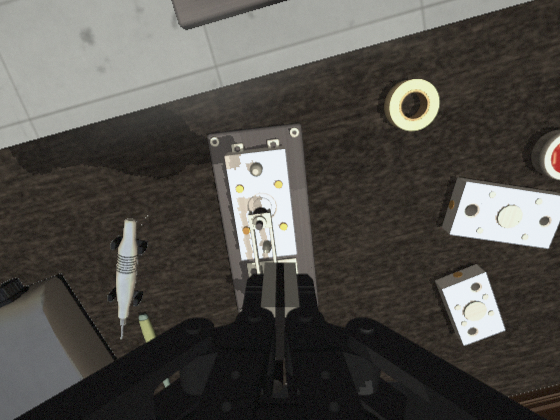

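The second wrist view shows the fixture upright in the picture. The big pin is at (256,170), and the buttons are at (240,188), (278,184), (246,230) and (283,226). The cover is on the right with its big hole at (472,210).

```bash
python3 - <<'E'
from h import *
np.set_printoptions(precision=4,suppress=True)
def brass(fn,x0,y0,x1,y1):
    im=cv2.imread(f"pics/{fn}.png"); hsv=cv2.cvtColor(im,cv2.COLOR_BGR2HSV)
    m=((hsv[:,:,0]>10)&(hsv[:,:,0]<32)&(hsv[:,:,1]>110)&(hsv[:,:,2]>110)).astype(np.uint8)
    k=np.zeros_like(m);k[y0:y1,x0:x1]=1;n,l,s,c=cv2.connectedComponentsWithStats(m*k)
    return [(c[i],s[i,4]) for i in range(1,n) if s[i,4]>4]
def top(fn,x,y):
    im=cv2.imread(f"pics/{fn}.png"); m=(im.min(2)>175).astype(np.uint8); m=cv2.morphologyEx(m,cv2.MORPH_CLOSE,np.ones((5,5)))
    n,l=cv2.connectedComponents(m); m=(l==l[y,x]).astype(np.uint8)
    c=max(cv2.findContours(m,0,1)[0],key=cv2.contourArea); r=cv2.minAreaRect(cv2.convexHull(c))
    q=cv2.approxPolyDP(cv2.convexHull(c),6,True)[:,0]; return cv2.contourArea(c),r,q
for fn,r in [("w2",(225,165,295,245)),("w1",(0,195,80,270)),("s0",(225,275,300,320))]:
    print(fn,[(c.round(1),a) for c,a in brass(fn,*r)])
b2=[b[0] for b in brass("w2",225,165,295,245)]
print("buttons z=.038",[onz("w2",u,.038) for u in b2])
for fn,x,y in [("w1",270,225),("w2",490,205)]:
    a,r,q=top(fn,x,y); print(fn,a,r,q.tolist()); print(np.array([onz(fn,p,.02) for p in q]))
E
```

```text
w2 [(array([278.1, 184. ]), np.int32(40)), (array([239.5, 188.2]), np.int32(39)), (array([283.1, 226.1]), np.int32(38)), (array([246.1, 230.1]), np.int32(40))]
w1 [(array([ 46.7, 211.8]), np.int32(35)), (array([  9.6, 216. ]), np.int32(33)), (array([ 59.9, 251.8]), np.int32(32))]
s0 [(array([270.8, 280.7]), np.int32(12)), (array([245.8, 286. ]), np.int32(10)), (array([277.8, 294.4]), np.int32(14)), (array([251.8, 299.2]), np.int32(11))]
buttons z=.038 [array([0.4694, 0.0104, 0.038 ]), array([ 0.464 , -0.0268,  0.038 ]), array([0.5126, 0.0042, 0.038 ]), array([ 0.5074, -0.0328,  0.038 ])]
w1 5018.5 ((287.88995361328125, 240.76998901367188), (104.36896514892578, 50.77027130126953), 8.130102157592773) [[240, 209], [343, 224], [332, 271], [234, 258]]
[[0.5205 0.194  0.02  ]
 [0.5635 0.2944 0.02  ]
 [0.6148 0.2718 0.02  ]
 [0.5727 0.1718 0.02  ]]
w2 5250.0 ((506.4400329589844, 214.41998291015625), (107.05596160888672, 54.16437911987305), 8.130102157592773) [[466, 182], [559, 195], [559, 225], [548, 247], [450, 233]]
[[0.5196 0.194  0.02  ]
 [0.5574 0.2849 0.02  ]
 [0.5912 0.2844 0.02  ]
 [0.6142 0.2726 0.02  ]
 [0.5714 0.1723 0.02  ]]
```

```bash
python3 - <<'E'
from h import *
np.set_printoptions(precision=4,suppress=True)
for n,o in dict(b1=[("w2",(278.1,184)),("w1",(46.7,211.8)),("s0",(245.8,286.))],
 b1w=[("w2",(278.1,184)),("w1",(46.7,211.8))], b2s=[("w2",(239.5,188.2)),("s0",(251.8,299.2))] ,b1s=[("w2",(278.1,184)),("s0",(245.8,286.))],b3=[("w2",(283.1,226.1)),("s0",(270.8,280.7)),("w1",(59.9,251.8))],
 c1=[("w1",(240,209)),("w2",(466,182))],c2=[("w1",(332,271)),("w2",(548,247))],c3=[("w1",(234,258)),("w2",(450,233))],
 hb=[("w1",(251,236)),("w2",(472,210))],bushS=[("s0",(248,242.5))]).items():
    if len(o)>1: print(n,*tri(*o))
s=env.state(); print(s["tcp_pos"],env.tcp_to_tips)
c=np.array([.4884,-.0113]);a=np.radians(-8.0);ux=np.array([np.cos(a),np.sin(a)]);uy=np.array([-ux[1],ux[0]])
for fx in (66,80): print("start pt",c+ux*fx/1000)
from scipy.spatial.transform import Rotation as R
M=R.from_quat(s["eef_rot"]).as_matrix();print(M); print("yaw -x",np.degrees(np.arctan2(-M[1,0],-M[0,0])))
p=c+ux*.075; print("delta tool", M.T@np.append(p-s["tcp_pos"][:2],0))
E
```

```text
b1 [0.4708 0.0096 0.0345] [np.float64(0.0007241207661519893), np.float64(0.0005006223534645142), np.float64(0.0003282413337209787)]
b1w [0.4704 0.0102 0.0358] [np.float64(0.0004524456485377276), np.float64(0.0004524456485377795)]
b2s [ 0.4653 -0.0275  0.0348] [np.float64(0.0005067490084075881), np.float64(0.0005067490084076906)]
b1s [0.4708 0.01   0.0339] [np.float64(0.0004049730159819547), np.float64(0.00040497301598203746)]
b3 [0.5142 0.0038 0.0356] [np.float64(0.0006648263971923393), np.float64(0.0005033141949920106), np.float64(0.000181709904873113)]
c1 [0.5201 0.194  0.0199] [np.float64(0.0004250135148641054), np.float64(0.0004250135148640764)]
c2 [0.6138 0.2718 0.0212] [np.float64(0.00028452291617394584), np.float64(0.00028452291617403925)]
c3 [0.5718 0.1721 0.0206] [np.float64(0.0006141562845357217), np.float64(0.0006141562845356712)]
hb [0.5517 0.197  0.0205] [np.float64(0.0005611129328950248), np.float64(0.0005611129328950325)]
[0.468  0.0135 0.2453] 0.014
start pt [ 0.5538 -0.0205]
start pt [ 0.5676 -0.0224]
[[-0.9679  0.2512 -0.0001]
 [ 0.2512  0.9679  0.0004]
 [ 0.0002  0.0003 -1.    ]]
yaw -x -14.551200739933405
delta tool [-0.1005 -0.0103 -0.    ]
```

>>> {"op": "apply_moves", "data": {
  "series": [
    [[-0.05, -0.005, 0, -0.06], [-0.1, -0.01, 0, -0.114], [-0.1, -0.01, 0.05, -0.114], [-0.1, -0.01, 0.09, -0.114], [-0.1, -0.01, 0.101, -0.114], [-0.1, -0.01, 0.101, -0.114]]
  ]
}}

```text
time: 2.75
tcp_pos: [0.5626, -0.0199, 0.1442]
eef_rot: [0.068, 0.998, 0.0, -0.0]
force: [-0.2, -0.3, 0.3]
opening: 0.003
grasp_force: 0.0
```

```bash
cat >> h.py <<'E'
from scipy.spatial.transform import Rotation as Rot
C=np.array([.4884,-.0113]);A=np.radians(-8.0);UX=np.array([np.cos(A),np.sin(A)]);UY=np.array([-UX[1],UX[0]])
def where():
    s=env.state();M=Rot.from_quat(s["eef_rot"]).as_matrix();d=s["tcp_pos"][:2]-C
    print("t",s["time"],"fix xy",(d@UX).round(4),(d@UY).round(4),"z",s["tcp_pos"][2].round(4),"yaw",np.degrees(np.arctan2(-M[1,0],-M[0,0])).round(2),"F",s["force"].round(1),"tau",s["ft_torque"].round(2)); return s,M
E
python3 -c "
from h import *
where(); snap('side','d1');snap('scene','s1')
a=cv2.imread('pics/s1.png')[170:340,190:370];b=cv2.imread('pics/d1.png')[150:260,230:360]
cv2.imwrite('pics/c2.png',np.hstack([cv2.resize(a,(400,378)),cv2.resize(b,(400,378))]))"
```

```text
t 2.75 fix xy 0.0747 0.0018 z 0.1442 yaw -7.84 F [-0.2 -0.3  0.3] tau [-0.02  0.01 -0.03]
```

View pics/c2.png

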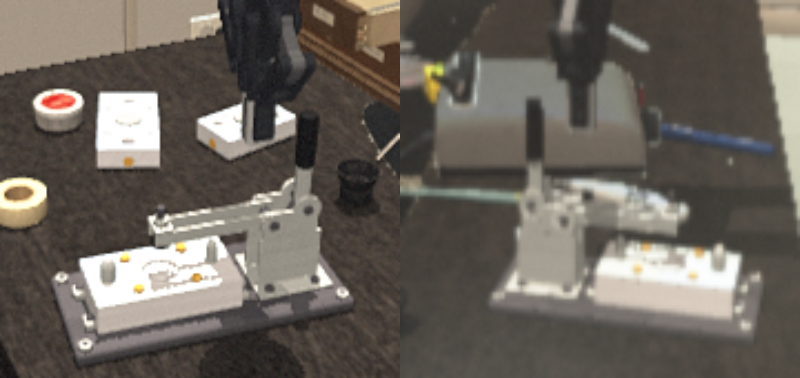

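The closed fingers stand on the mould side of the upright handle, level with its grip (handle tip near crop (308,115)). I'll push it open.

>>> {"op": "apply_moves", "data": {
  "series": [
    [[-0.014, 0, 0, 0], [-0.025, 0, -0.001, 0], [-0.036, 0, -0.001, 0], [-0.046, 0, 0, 0], [-0.056, 0, 0.002, 0], [-0.065, 0, 0.007, 0], [-0.073, 0, 0.012, 0], [-0.079, 0, 0.016, 0]]
  ]
}}

```text
time: 3.85
tcp_pos: [0.6416, -0.0319, 0.1278]
eef_rot: [0.069, 0.998, -0.0, 0.0]
force: [-3.7, 0.5, 0.8]
opening: -0.001
grasp_force: 1.1
```

```bash
python3 -c "
from h import *
where(); snap('side','d2');snap('scene','s2')
a=cv2.imread('pics/s2.png')[170:340,190:370];b=cv2.imread('pics/d2.png')[150:260,230:360]
cv2.imwrite('pics/c3.png',np.hstack([cv2.resize(a,(400,378)),cv2.resize(b,(400,378))]))"
```

```text
t 3.85 fix xy 0.1545 0.0009 z 0.1278 yaw -7.9 F [-3.7  0.5  0.8] tau [ 0.12  0.39 -0.01]
```

View pics/c3.png

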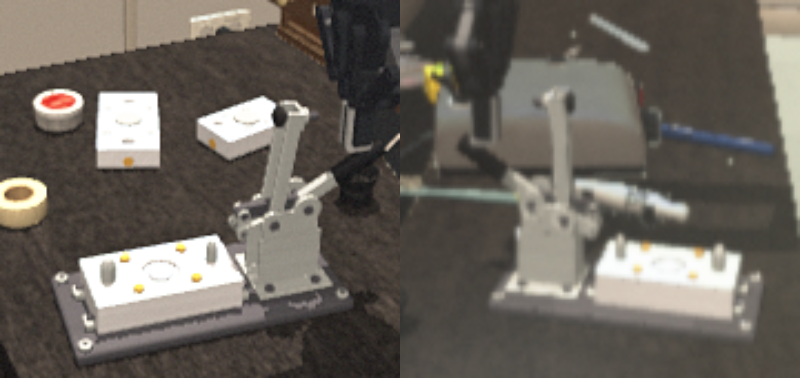

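The clamp is open: its arm stands up at crop (285,150) and the handle leans away. I'll lift clear and go above the cover.

>>> {"op": "apply_moves", "data": {
  "series": [
    [[0, 0, -0.05, 0], [0, 0, -0.1, -0.15], [0.02, 0.05, -0.12, -0.33], [0.045, 0.1, -0.12, -0.51], [0.07, 0.15, -0.12, -0.69], [0.09, 0.2, -0.12, -0.87], [0.1145, 0.2347, -0.12, -1.05], [0.1145, 0.2347, -0.12, -1.23]]
  ]
}}

```text
time: 4.95
tcp_pos: [0.5591, 0.2197, 0.2491]
eef_rot: [-0.524, 0.852, 0.0, 0.001]
force: [0.5, -1.0, 0.6]
opening: -0.0
grasp_force: 0.0
```

>>> {"op": "apply_moves", "data": {
  "series": [
    [[0, 0, 0, -0.077], [0, 0, 0.03, -0.077], [0, 0, 0.06, -0.077], [0, 0, 0.08, -0.077], [0, 0, 0.08, -0.077]]
  ],
  "jaw": 0.076
}}

```text
time: 5.58
tcp_pos: [0.5594, 0.2163, 0.1673]
eef_rot: [-0.552, 0.834, 0.0, -0.001]
force: [0.7, -0.7, -0.3]
opening: 0.885
grasp_force: 0.0
```

```bash
python3 -c "
from h import *
s,M=where(); snap('wrist','w3'); print(s['tcp_pos'],s['joints'].round(2),s['opening'])
print(M.T@np.append(np.array([.5604,.2163])-s['tcp_pos'][:2],0))"
```

```text
t 5.575 fix xy 0.0386 0.2353 z 0.1673 yaw 66.99 F [ 0.7 -0.7 -0.3] tau [-0.  0. -0.]
[0.55935742 0.2163479  0.16731596] [ 0.25  0.44  1.6  -0.    1.11 -2.49] 0.8845050640920759
[-3.63476010e-04 -9.78340775e-04 -1.22973713e-06]
```

View pics/w3.png

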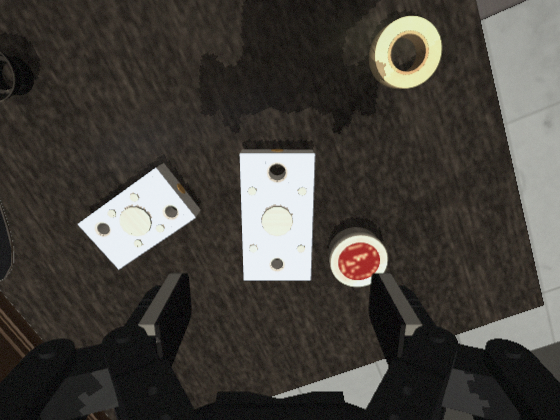

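The long cover lies centred between the open fingers, with its big hole at (277,171), small hole at (277,263) and the tin at (358,257). I'll refine its pose from this view.

```bash
python3 - <<'E'
from h import *
np.set_printoptions(precision=4,suppress=True)
im=cv2.imread("pics/w3.png"); m=(im.min(2)>150).astype(np.uint8); m=cv2.morphologyEx(m,cv2.MORPH_CLOSE,np.ones((5,5)))
n,l=cv2.connectedComponents(m); m=(l==l[240,260]).astype(np.uint8)
c=max(cv2.findContours(m,0,1)[0],key=cv2.contourArea); q=cv2.approxPolyDP(cv2.convexHull(c),6,True)[:,0]; print(q.tolist())
for z in (.02,): 
    P=np.array([onz("w3",p,z)[:2] for p in q]); print(P, P.mean(0), [np.linalg.norm(P[i]-P[i-1]) for i in range(len(P))],[np.degrees(np.arctan2(*(P[i]-P[i-1])[::-1])) for i in range(len(P))])
hb,hs=onz("w3",(277,172),.02),onz("w3",(277,263.5),.02);d=hs-hb
print("holes",hb,hs,np.linalg.norm(d),np.degrees(np.arctan2(d[1],d[0])),(hb+hs)/2)
print(tri(("w3",(277,171)),("w2",(472,210)),("w1",(251,236))))
E
```

```text
[[313, 153], [310, 279], [244, 279], [240, 153]]
[[0.5202 0.1938]
 [0.5623 0.2944]
 [0.6148 0.2721]
 [0.572  0.1719]] [0.5673 0.2331] [np.float64(0.056216773104530576), np.float64(0.10905470160856988), np.float64(0.057098364891551345), np.float64(0.10903334610460416)] [np.float64(157.0110219140959), np.float64(67.3205249178305), np.float64(-23.00920450524669), np.float64(-113.14268070928323)]
holes [0.5516 0.1967 0.02  ] [0.5827 0.2696 0.02  ] 0.07931589737215157 66.88658278016175 [0.5672 0.2332 0.02  ]
(array([0.5515, 0.1966, 0.0206]), [np.float64(0.0007721829268385364), np.float64(0.0005532525187486904), np.float64(0.0008080468309447937)])
```

>>> {"op": "apply_moves", "data": {
  "series": [
    [[0, 0, 0.05, 0], [0, 0, 0.1, 0], [0, 0, 0.13, 0], [0, 0, 0.145, 0], [0, 0, 0.152, 0], [0, 0, 0.152, 0]]
  ]
}}

```text
time: 6.38
tcp_pos: [0.5605, 0.2167, 0.0171]
eef_rot: [-0.552, 0.834, -0.0, 0.001]
force: [0.4, 0.9, 0.2]
opening: 0.894
grasp_force: 0.0
```

>>> {"op": "apply_moves", "data": {
  "series": [
    [[0, 0, 0, 0], [0, 0, 0, 0], [0, 0, 0, 0], [0, 0, 0, 0], [0, 0, 0, 0]]
  ],
  "jaw": 0.04,
  "squeeze": 60
}}

```text
time: 7.0
tcp_pos: [0.5609, 0.2168, 0.0181]
eef_rot: [-0.552, 0.834, -0.001, 0.001]
force: [-0.1, -0.1, 5.4]
opening: 0.662
grasp_force: 64.3
```

```bash
python3 -c "
from h import *
s,M=where(); snap('side','d3');snap('scene','s3'); print(s['tcp_pos'],s['opening'],s['grasp_force'])
a=cv2.imread('pics/s3.png')[170:280,190:340];b=cv2.imread('pics/d3.png')[220:330,220:370]
cv2.imwrite('pics/c4.png',np.hstack([cv2.resize(a,(400,293)),cv2.resize(b,(400,293))]))"
```

```text
t 7.0 fix xy 0.0401 0.236 z 0.0181 yaw 66.99 F [-0.1 -0.1  5.4] tau [-0.03  0.12 -0.09]
[0.56092031 0.21677771 0.01805002] 0.6617200753686246 64.29331183433533
```

View pics/c4.png

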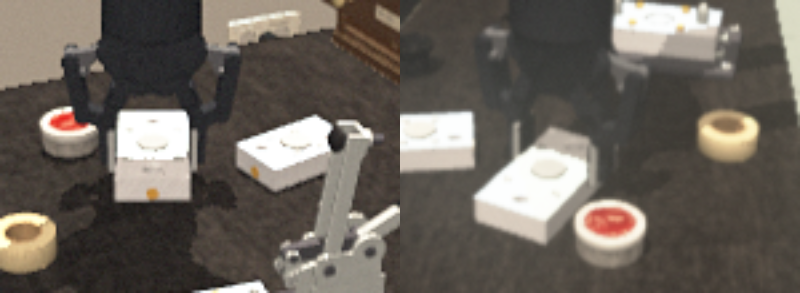

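The cover is gripped between both pads and the tin is untouched. I'll lift and carry it.

>>> {"op": "apply_moves", "data": {
  "series": [
    [[0, 0, -0.01, 0], [0, 0, -0.04, 0], [0, 0, -0.09, 0], [0, 0, -0.14, 0], [0, 0, -0.18, 0.06], [0.02, 0, -0.18, 0.2], [0.05, 0, -0.18, 0.34], [0.08, 0, -0.18, 0.48]]
  ]
}}

```text
time: 8.1
tcp_pos: [0.5275, 0.1422, 0.197]
eef_rot: [-0.336, 0.942, -0.0, 0.0]
force: [0.9, -0.3, -3.4]
opening: 0.661
grasp_force: 64.9
```

```bash
python3 -c "
from h import *
s,M=where(); print(s['tcp_pos'],s['opening'],s['grasp_force'])
print(M.T@np.append(C-UX*.0175-s['tcp_pos'][:2],0))"
```

```text
t 8.1 fix xy 0.0173 0.1574 z 0.197 yaw 39.26 F [ 0.9 -0.3 -3.4] tau [-0.07  0.05 -0.02]
[0.52746588 0.14218395 0.19700647] 0.6610950191027252 64.93862986564636
[ 1.39254492e-01 -8.12666695e-02  2.15856839e-05]
```

>>> {"op": "apply_moves", "data": {
  "series": [
    [[0.02, -0.012, 0, 0.12], [0.045, -0.026, 0, 0.25], [0.07, -0.041, 0, 0.39], [0.095, -0.055, 0, 0.53], [0.12, -0.07, 0, 0.67], [0.137, -0.08, 0, 0.8], [0.139, -0.081, 0, 0.825], [0.139, -0.081, 0, 0.825]]
  ]
}}

```text
time: 9.1
tcp_pos: [0.4726, -0.0078, 0.1967]
eef_rot: [0.067, 0.998, 0.0, 0.0]
force: [-0.3, 0.5, -3.3]
opening: 0.66
grasp_force: 65.0
```

>>> {"op": "apply_moves", "data": {
  "series": [
    [[0, 0, 0.03, 0], [0, 0, 0.06, 0], [0, 0, 0.075, 0], [0, 0, 0.08, 0], [0, 0, 0.08, 0]]
  ]
}}

```text
time: 9.72
tcp_pos: [0.4729, -0.0076, 0.1164]
eef_rot: [0.067, 0.998, 0.0, 0.0]
force: [0.4, -0.8, -3.0]
opening: 0.656
grasp_force: 64.9
```

```bash
python3 -c "
from h import *
s,M=where(); print(s['tcp_pos'],s['opening'],s['grasp_force']); snap('wrist','w4')
print(M.T@np.append(C-UX*.0175-s['tcp_pos'][:2],0))
snap('scene','s4');snap('side','d4')
w=cv2.resize(cv2.imread('pics/w4.png'),(400,300))
a=cv2.resize(cv2.imread('pics/s4.png')[210:330,190:350],(400,300));b=cv2.resize(cv2.imread('pics/d4.png')[170:260,250:370],(400,300))
cv2.imwrite('pics/c5.png',np.vstack([np.hstack([a,b]),np.hstack([w,w*0])]))"
```

```text
t 9.725 fix xy -0.0159 0.0015 z 0.1164 yaw -7.71 F [ 0.4 -0.8 -3. ] tau [ 0.03  0.03 -0.02]
[ 0.47291208 -0.00761499  0.11644014] 0.6564209361744574 64.88516092300415
[ 1.65752084e-03 -1.48524973e-03 -1.14467781e-07]
```

View pics/c5.png

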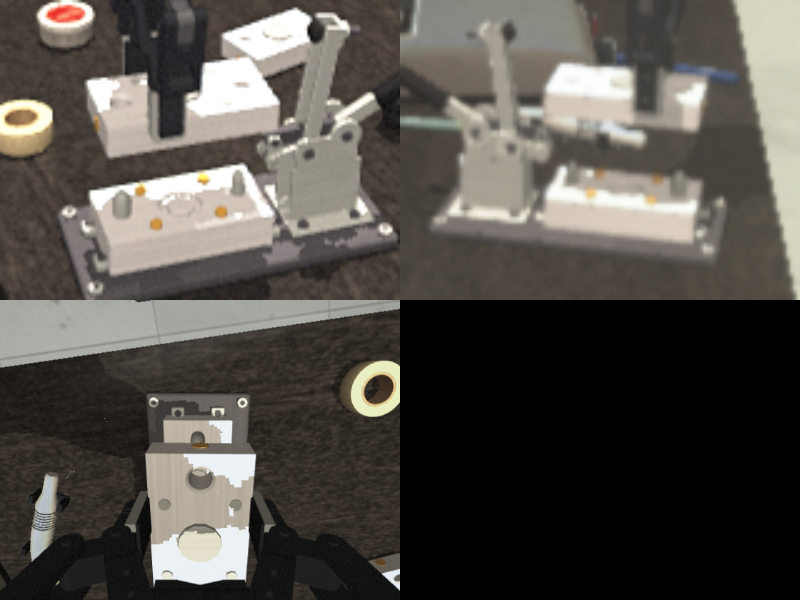

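The crop shows the cover held level over the lower half, right way round: bush and big hole on the side away from the clamp, clamp arm standing clear. I've now viewed 11 pictures, one over the limit of 10, so I'll do the rest of the checks numerically.

```bash
python3 - <<'E'
from h import *
np.set_printoptions(precision=4,suppress=True)
def brass(fn,x0,y0,x1,y1):
    hsv=cv2.cvtColor(cv2.imread(f"pics/{fn}.png"),cv2.COLOR_BGR2HSV)
    m=((hsv[:,:,0]>10)&(hsv[:,:,0]<32)&(hsv[:,:,1]>100)&(hsv[:,:,2]>90)).astype(np.uint8)
    k=np.zeros_like(m);k[y0:y1,x0:x1]=1;n,l,s,c=cv2.connectedComponentsWithStats(m*k)
    return [c[i] for i in range(1,n) if s[i,4]>2]
for fn,r in [("w2",(225,165,295,245)),("s2",(225,270,300,320)),("d2",(285,215,350,245))]:
    b=brass(fn,*r);P=np.array([onz(fn,u,.038) for u in b]);d=P[:,:2].mean(0)-C
    print(fn,len(b),P[:,:2].mean(0),"in fixture",d@UX,d@UY)
def topc(fn,x,y,thr):
    im=cv2.imread(f"pics/{fn}.png");hsv=cv2.cvtColor(im,cv2.COLOR_BGR2HSV);m=(im.min(2)>thr).astype(np.uint8);m=cv2.morphologyEx(m,cv2.MORPH_CLOSE,np.ones((5,5)))
    n,l=cv2.connectedComponents(m);m=(l==l[y,x]).astype(np.uint8);c=max(cv2.findContours(m,0,1)[0],key=cv2.contourArea)
    return cv2.approxPolyDP(cv2.convexHull(c),3,True)[:,0]
# bias check: expected projections of cover holes/bush vs seen
cc=np.array([.5672,.2331]);ca=np.radians(67);cx=np.array([np.cos(ca),np.sin(ca)])
bs=[b for b in brass("s0",235,232,262,250)];print("bush seen s0",bs,"line pred z.010",proj("s0",np.append(cc-.055*cx,.010)))
for f in ("w2","w4"):
  print(f,"pred big pin top",proj(f,np.append(C-.04*UX,.052)),"axis pts bed edge z.01",proj(f,np.append(C-.075*UX,.01)), "lower end z.034",[proj(f,np.append(C-.055*UX+s*.029*UY,.034)).round(1) for s in(-1,1)])
g=cv2.cvtColor(cv2.imread("pics/w4.png"),cv2.COLOR_BGR2GRAY)
for r in (166,172,178,184,190,194,198): print(r,g[r,222:336:2])
print("col278",g[150:215:1,278])
E
```

```text
w2 4 [ 0.4883 -0.0113] in fixture -7.020134238347147e-05 9.563540868529876e-06
s2 4 [ 0.4882 -0.0163] in fixture 0.0004791198352705735 -0.004969307504411552
d2 2 [ 0.4884 -0.0326] in fixture 0.0029430037134498387 -0.02106328165598309
bush seen s0 [array([247.4, 242.4])] line pred z.010 [246.6149 240.3735]
w2 pred big pin top [255.2496 170.7793] axis pts bed edge z.01 [253.2289 127.5409] lower end z.034 [array([224.1, 154.8]), array([284.8, 147.8])]
w4 pred big pin top [276.8144 199.8638] axis pts bed edge z.01 [277.4794 128.899 ] lower end z.034 [array([228.4, 166.8]), array([325.8, 167.4])]
166 [ 61  62  60  61  95 100  98  99  99  99  97  98  98  98 100  99  99  99
  99  97  98  98  98 100  97 102  97  97  99 100 100 100  97  97 101  97
 100 101 101 100  98  99 104 102  99  97 103  98  99  97 101 102 103 104
 101 105 107]
172 [ 61  60  62 116 187 184 185 184 187 183 180 183 184 181 185 181 179 182
 181 184 187 178 188 183 179 183 185 186 180 179 176 177 182 186 182 186
 241 241 242 241 242 241 242 241 242 242 242 241 241 241 241 241 108 101
 103 101 105]
178 [ 60  58  58  89 184 18
[... 729 characters left out ...]
181 179 177 177 180 181 182 179
 181 184 182 178 168  86  99 108 111 110 106 100  92  81  82 181 180 184
 181 174 184 180 180 183 184 183 242 241 241 242 242 241 241 166  99  99
 102 107 106]
198 [ 60  59  58  59 172 181 180 182 180 181 179 181 179 179 180 183 179 180
 179 182 183 179 136  91 105 117 131 131 131 114  92  89  86 180 183 184
 178 176 181 181 180 185 186 181 237 241 241 241 240 241 242 140 104 100
 103 107 106]
col278 [ 96  97  98  96  71  57  58  58  60  56  59  78  98 100  96  98  99  98
 130 170 180 182 180 181 179 182 180 180 181 179 181 180 176 159 101  77
  77  79  82  82  90  96 101 100 106 107 109 119 131 104  80  76  74  78
  78  74 106 121 107 100 102 101 100 100  96]
```

```bash
python3 - <<'E'
from h import *
np.set_printoptions(precision=4,suppress=True)
g=cv2.cvtColor(cv2.imread("pics/w4.png"),cv2.COLOR_BGR2GRAY)
for c in (225,245,255): print(c,g[195:235,c])
print("r245",g[245,195:360:2]); print("r252",g[252,255:306]); print("col280",g[225:275,280])
tz=.1164;p=np.array([.47291,-.00761]);a=np.radians(-7.71);u=np.array([np.cos(a),np.sin(a)])
ctr=p+.0175*u
for n,fx,z in [("end top",-.055,.118+.0004),("end bottom",-.055,.0984),("hole top",-.04,.1184)]: print(n,proj("w4",np.append(ctr+fx*u,z)))
E
```

```text
225 [ 59  56  58  58  86  98 103  97 100  98  99 103 100  98 103  97 100 102
  96 112 164 174 177 178 175 177 174 173 176 174 175 176 175 174 173 176
 173 178 176 172]
245 [181 181 180 179 152 112  97  98 102  99  99  97  99 103 102  99  98 101
  99 101 160 176 176 179 176 179 177 178 179 179 178 174 179 176 177 176
 178 177 175 176]
255 [178 179 181 178 153 112  99 101  99 102 101  99  96  99 101 103  99 101
  96  99 161 177 180 179 178 180 178 176 180 179 179 178 177 177 177 180
 178 177 180 178]
r245 [ 27  27  22  29  32 142 173 174 171 173 177 178 176 174 173 170 174 175
 174 176 172 172 173 182 177 176 173 180 176 177 175 178 177 138 135  81
  85  84  90 109 143 172 176 176 176 153 116  99  97  93  84 138 162 240
 241 203 206 205 204 210 238 243 241 242 242 241 242 242 240 241 242 241
 241 241 241 242 242 241 241 241 218  57  51]
r252 [177 177 177 177 156 142 140 139 116  85  82  83  83  89  90  89  94  97
  94  97  95  97  99  96 102 100 102  99 103 100 100  98 101 103  96  97
  97  93  95  88  86  84 126 146 148 147 159 175 178 179 178]
col280 [242 241 241 242 242 241 242 232 221 192 179 180 158 121 157 172 173 174
 175 174 177 149 106  99 100  99  99 100 102  99 100 100 100 101 104 102
  98 103 100  97 111 148 161 162 163 164 172 175 174 175]
end top [279.0999 216.5283]
end bottom [279.1671 201.0213]
hole top [279.0947 253.1782]
```

>>> {"op": "apply_moves", "data": {
  "series": [
    [[0.0006, -0.0018, 0.01, 0.005], [0.0006, -0.0018, 0.025, 0.005], [0.0006, -0.0018, 0.037, 0.005], [0.0006, -0.0018, 0.042, 0.005], [0.0006, -0.0018, 0.044, 0.005], [0.0006, -0.0018, 0.047, 0.005], [0.0006, -0.0018, 0.05, 0.005], [0.0006, -0.0018, 0.05, 0.005]]
  ]
}}

```text
time: 10.88
tcp_pos: [0.4717, -0.0097, 0.0663]
eef_rot: [0.07, 0.998, -0.0, -0.0]
force: [-0.5, -0.3, -2.8]
opening: 0.66
grasp_force: 65.0
```

```bash
python3 -c "
from h import *
where()"
```

```text
t 10.875 fix xy -0.0168 -0.0008 z 0.0663 yaw -8.06 F [-0.5 -0.3 -2.8] tau [0.   0.03 0.03]
```

>>> {"op": "apply_moves", "data": {
  "series": [
    [[0, 0, 0.001, 0], [0, 0, 0.002, 0], [0, 0, 0.003, 0], [0, 0, 0.004, 0], [0, 0, 0.005, 0], [0, 0, 0.005, 0]]
  ]
}}

```text
time: 11.62
tcp_pos: [0.4719, -0.0097, 0.0613]
eef_rot: [0.07, 0.998, -0.0, 0.0]
force: [0.3, 1.0, -3.1]
opening: 0.661
grasp_force: 65.0
```

```bash
python3 -c "
from h import *
where()"
```

```text
t 11.625 fix xy -0.0166 -0.0007 z 0.0613 yaw -8.07 F [ 0.3  1.  -3.1] tau [ 0.1  -0.03  0.03]
```

>>> {"op": "apply_moves", "data": {
  "series": [
    [[0, 0.0004, 0.001, 0], [0, 0.0004, 0.002, 0], [0, 0.0004, 0.003, 0], [0, 0.0004, 0.004, 0], [0, 0.0004, 0.0045, 0], [0, 0.0004, 0.0045, 0]]
  ]
}}

```text
time: 12.38
tcp_pos: [0.4718, -0.0094, 0.0568]
eef_rot: [0.07, 0.998, -0.0, -0.0]
force: [-0.1, -0.4, -2.5]
opening: 0.661
grasp_force: 65.0
```

```bash
python3 -c "
from h import *
where()"
```

```text
t 12.375 fix xy -0.0167 -0.0004 z 0.0568 yaw -8.07 F [-0.1 -0.4 -2.5] tau [-0.02 -0.03  0.02]
```

>>> {"op": "apply_moves", "data": {
  "series": [
    [[0, 0, 0.0006, 0], [0, 0, 0.0012, 0], [0, 0, 0.0012, 0]]
  ]
}}

```text
time: 12.75
tcp_pos: [0.4718, -0.0094, 0.0558]
eef_rot: [0.07, 0.998, -0.0, 0.0]
force: [-1.0, -0.0, 1.5]
opening: 0.663
grasp_force: 65.5
```

The buttons carry the cover now, so I'll let go and rise.

>>> {"op": "apply_moves", "data": {
  "series": [
    [[0, 0, 0, 0], [0, 0, 0, 0], [0, 0, 0, 0], [0, 0, 0, 0], [0, 0, 0, 0]]
  ],
  "jaw": 0.075
}}

```text
time: 13.38
tcp_pos: [0.4718, -0.0094, 0.0556]
eef_rot: [0.07, 0.998, -0.0, -0.0]
force: [0.8, -0.2, -0.2]
opening: 0.882
grasp_force: 0.0
```

>>> {"op": "apply_moves", "data": {
  "series": [
    [[0, 0, -0.02, 0], [0, 0, -0.06, 0], [0, 0, -0.11, 0], [0, 0, -0.16, 0], [0, 0, -0.19, 0], [0, 0, -0.19, 0], [0, 0, -0.19, 0]]
  ]
}}

```text
time: 14.25
tcp_pos: [0.4711, -0.0092, 0.2448]
eef_rot: [0.07, 0.998, 0.0, -0.001]
force: [0.2, -0.0, -0.2]
opening: 0.874
grasp_force: 0.0
```

```bash
python3 - <<'E'
from h import *
np.set_printoptions(precision=4,suppress=True)
s,M=where();print(s['opening'])
snap("wrist","w5");snap("scene","s5");snap("side","d5")
im=cv2.imread("pics/w5.png");g=im.min(2)
c=C+.0005*UX
for z in (.054,.058): print(z,[proj("w5",np.append(c+x*UX+y*UY,z)).round(1).tolist() for x,y in[(-.055,-.029),(-.055,.029),(.055,.029),(.055,-.029)]])
m=cv2.morphologyEx((g>150).astype(np.uint8),cv2.MORPH_CLOSE,np.ones((5,5)));n,l,st,ce=cv2.connectedComponentsWithStats(m)
u=proj("w5",np.append(c-.02*UX+.015*UY,.058)).astype(int);i=l[u[1],u[0]];print(u,i,st[i])
k=max(cv2.findContours((l==i).astype(np.uint8),0,1)[0],key=cv2.contourArea);q=cv2.approxPolyDP(cv2.convexHull(k),6,True)[:,0];print(q.tolist())
P=np.array([onz("w5",p,.058)[:2]-C for p in q]);print(np.c_[P@UX,P@UY])
E
```

```text
t 14.25 fix xy -0.0174 -0.0004 z 0.2448 yaw -8.07 F [ 0.2 -0.  -0.2] tau [ 0.01 -0.   -0.  ]
0.8743750928164149
0.054 [[247.1, 145.3], [312.5, 145.3], [309.4, 258.0], [250.3, 258.1]]
0.058 [[246.7, 145.9], [312.9, 145.9], [309.7, 259.8], [250.0, 259.9]]
[296 184] 7 [ 248  146   66  165 7937]
[[248, 146], [313, 146], [304, 299], [293, 310], [249, 258]]
[[-0.0545 -0.0278]
 [-0.0544  0.0291]
 [ 0.0991  0.0244]
 [ 0.1119  0.0134]
 [ 0.0535 -0.0299]]
```

The cover sits on both pins as predicted, with its corners within 1 mm. Next I'll swing the closed fingers round behind the handle.

>>> {"op": "apply_moves", "data": {
  "series": [
    [[-0.05, 0, 0, 0], [-0.1, 0, 0, 0], [-0.15, 0, 0, 0], [-0.2, 0, 0, 0], [-0.222, 0, 0, 0], [-0.222, 0, 0.05, 0], [-0.222, 0, 0.1, 0], [-0.222, 0, 0.136, 0]]
  ],
  "jaw": 0
}}

```text
time: 15.4
tcp_pos: [0.6896, -0.0402, 0.1054]
eef_rot: [0.07, 0.998, 0.0, -0.003]
force: [0.1, -0.7, -0.3]
opening: -0.003
grasp_force: 0.0
```

```bash
python3 -c "
from h import *
where()"
```

```text
t 15.4 fix xy 0.2033 -0.0006 z 0.1054 yaw -8.07 F [ 0.1 -0.7 -0.3] tau [ 0.   -0.03  0.  ]
```

>>> {"op": "apply_moves", "data": {
  "series": [
    [[0.012, 0, 0, 0], [0.02, 0, -0.004, 0], [0.027, 0, -0.009, 0], [0.034, 0, -0.015, 0], [0.041, 0, -0.02, 0], [0.048, 0, -0.024, 0], [0.055, 0, -0.026, 0], [0.06, 0, -0.028, 0]]
  ]
}}

```text
time: 16.4
tcp_pos: [0.6311, -0.0319, 0.1372]
eef_rot: [0.07, 0.998, 0.0, -0.001]
force: [3.3, 0.2, -2.3]
opening: 0.0
grasp_force: 1.3
```

```bash
python3 -c "
from h import *
where()"
```

```text
t 16.4 fix xy 0.1441 -0.0005 z 0.1372 yaw -8.07 F [ 3.3  0.2 -2.3] tau [-0.01 -0.41  0.03]
```

>>> {"op": "apply_moves", "data": {
  "series": [
    [[0.003, 0, 0, 0], [0.006, 0, 0, 0], [0.009, 0, 0, 0], [0.012, 0, 0, 0], [0.012, 0, 0, 0]]
  ]
}}

```text
time: 17.02
tcp_pos: [0.6185, -0.0301, 0.1369]
eef_rot: [0.07, 0.998, 0.0, -0.002]
force: [1.0, -0.3, 0.3]
opening: -0.003
grasp_force: 0.0
```

>>> {"op": "apply_moves", "data": {
  "series": [
    [[0.002, 0, 0, 0], [0.004, 0, 0, 0], [0.004, 0, 0, 0]]
  ]
}}

```text
time: 17.4
tcp_pos: [0.6182, -0.0302, 0.1374]
eef_rot: [0.07, 0.998, -0.0, 0.002]
force: [6.5, -0.2, -5.6]
opening: -0.004
grasp_force: 3.6
```

```bash
python3 -c "
from h import *
where()"
```

```text
t 17.4 fix xy 0.1312 -0.0006 z 0.1374 yaw -8.08 F [ 6.5 -0.2 -5.6] tau [-0.14 -1.18 -0.01]
```

>>> {"op": "apply_moves", "data": {
  "series": [
    [[0.002, 0, 0, 0], [0.004, 0, 0, 0], [0.004, 0, 0, 0], [0.004, 0, 0, 0]]
  ]
}}

```text
time: 17.9
tcp_pos: [0.618, -0.0302, 0.138]
eef_rot: [0.071, 0.997, -0.0, 0.005]
force: [15.0, -2.0, -10.7]
opening: -0.002
grasp_force: 7.7
```

```bash
python3 -c "
from h import *
where();snap('scene','s6');snap('side','d6')
g=lambda f:cv2.cvtColor(cv2.imread(f'pics/{f}.png'),6)
for n in ('s','d'):
    d=cv2.absdiff(g(n+'0'),g(n+'6'));print(n,(d>60).sum())
"
```

```text
t 17.9 fix xy 0.131 -0.0007 z 0.138 yaw -8.09 F [ 15.   -2.  -10.7] tau [-0.29 -2.51 -0.02]
s 11668
d 11486
```

>>> {"op": "apply_moves", "data": {
  "series": [
    [[-0.006, 0, 0, 0], [-0.02, 0, 0, 0], [-0.05, 0, 0, 0], [-0.06, 0, -0.05, 0], [-0.06, 0, -0.1, 0], [-0.02, 0, -0.13, 0], [0.04, 0, -0.13, 0], [0.1, 0, -0.13, 0]]
  ]
}}

```text
time: 19.0
tcp_pos: [0.5119, -0.015, 0.2679]
eef_rot: [0.07, 0.998, -0.0, -0.0]
force: [-0.2, -0.2, -0.1]
opening: 0.002
grasp_force: 0.0
```

>>> {"op": "apply_moves", "data": {
  "series": [
    [[0.05, 0, 0, 0], [0.08, 0.05, 0, 0], [0.08, 0.1, 0, 0], [0.08, 0.15, 0, 0], [0.08, 0.15, 0, 0]]
  ]
}}

```text
time: 19.62
tcp_pos: [0.4553, 0.1472, 0.2677]
eef_rot: [0.068, 0.998, 0.0, -0.0]
force: [0.3, -0.2, -0.3]
opening: -0.0
grasp_force: 0.0
```

```bash
python3 - <<'E'
from h import *
np.set_printoptions(precision=4,suppress=True)
where();snap('scene','s7');snap('side','d7');snap('wrist','w7')
# handle (black grip) centre line in scene, before and now
for f in ('s0','s7'):
    g=cv2.cvtColor(cv2.imread(f'pics/{f}.png'),6)
    for r in (226,232,238,244):
        c=np.where(g[r,312:345]<45)[0]+312; print(f,r,c.min() if len(c) else None,c.max() if len(c) else None)
for th in (0,.06,.12,.2):
    for r in (45,72): 
        p=C+UX*(.111+.001*r*np.sin(th)); print(th,r,proj('s7',np.append(p,.075+.001*r*np.cos(th))).round(1))
# cover: front-side bottom/top edge rows in scene at fixed column vs lower half
g=cv2.cvtColor(cv2.imread('pics/s7.png'),6)
for x in (-.04,0.,.04):
    e=C+UX*x-UY*.029
    print(x,[proj('s7',np.append(e,z)).round(1).tolist() for z in (.054,.058,.034,.010)])
    c=int(round(proj('s7',np.append(e,.034))[0])); print(c,g[270:330,c])
E
```

```text
t 19.625 fix xy -0.0549 0.1524 z 0.2677 yaw -7.83 F [ 0.3 -0.2 -0.3] tau [-0.02  0.04 -0.  ]
s0 226 324 333
s0 232 319 332
s0 238 323 331
s0 244 324 344
s7 226 323 332
s7 232 319 331
s7 238 322 331
s7 244 323 344
0 45 [325.5 235.8]
0 72 [326.5 221.4]
0.06 45 [327.  235.6]
0.06 72 [329.  221.1]
0.12 45 [328.4 235.5]
0.12 72 [331.4 221. ]
0.2 45 [330.4 235.5]
0.2 72 [334.5 221. ]
-0.04 [[241.1, 295.4], [241.1, 293.3], [241.3, 305.6], [241.5, 317.7]]
241 [ 69  71  55 145 255 255 255 255 255 255 255 255 255 255 243 179 178 239
 255 255 255 255 255 255 255 255 248 178 183 178 181 183 185 181 177 178
 191 195 179 183 182 182 175 180 181 176 180 187 163 104  74  84  79  76
 109 139 129 103  80  60]
0.0 [[265.7, 290.8], [265.7, 288.8], [265.5, 301.0], [265.4, 312.9]]
266 [255 255 235 126 123 143 144 143 133 138 170 185 180 161 144 196 227 253
 255 255 255 255 232 178 178 173 177 179 179 175 173 178 180 179 180 179
 178 181 177 178 180 180 188 162 101  77  73  78  74  78 110 124  96  71
  59  54  34  34  44  61]
0.04 [[289.5, 286.4], [289.5, 284.4], [289.1, 296.5], [288.6, 308.3]]
289 [163 143 140 140 141 206 255 255 255 255 255 221 253 255 255 255 255 255
 203 178 183 176 178 181 180 181 180 183 178 182 180 182 185 179 178 177
 183 184 177 127  69  76  78  73  77 107 131 104  78  64  59  41  35  56
  67  65  67  60  58  64]
```

The checks agree. The handle hit its hard stop and reads about 0.01–0.02 rad, and the cover-plus-base height in the picture matches flush rather than raised by 4 mm. I'm handing in.

```bash
python3 -c "
from workcell import env
print(env.finish_job())"
```

```text
the job is handed in; nothing more can be done
None
```

I handed the job in with the mould closed, the cover flush on both pins and the clamp handle at its shut stop by my own measurements (no verdict came back), but I viewed 11 pictures, one over the limit of 10.

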